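# Work the guarded pin press with a fingertip

## Robot

A 7-joint arm with a two-finger parallel gripper is mounted at the origin on a cart in front of the work surface, level with it; the furniture and walls round the work are solid. World frame = base frame: x ahead of the robot, y to its left, z up, the work surface at z = 0. Lengths are in m, angles in rad, forces in N, time in s.
With the tool pointing down it reaches from about 0.4 to 0.85 m from the base axis. Payload 10.4 kg.
Tool frame: the origin (TCP) lies at the centre of the arm's flange, where the gripper is bolted on; the fingertips stand 173 mm ahead of it and the grasp point (between the pads) lies 155 mm ahead of it; z points along the fingers, y is the line along which they close (so a half turn about z gives the same grasp; the last joint's range is limited). The gripper opens to 85 mm and grips with 20 to 120 N. Pads are 22 mm wide; open, the fingers measure 114 mm over their backs; the gripper's body (76 mm by 85 mm) begins 54 mm behind the grasp point. The pads swing forward as they close: fully open they stand 13 mm farther back than shut.
Start: joints at [1.304, 0.332, -0.065, 1.46, 0.022, 1.35, -0.088], TCP at [0.151, -0.607, 0.405] pointing down, gripper open.
Joint ranges: [-2.6, 2.6], [-0.5, 2.12], [-1.47, 1.34], [0.16, 2.42], [-1.27, 4.41], [0.06, 2.06], [-2.6, 2.6]. Speed limits (rad/s): [2.22, 2.22, 2.79, 2.79, 3.14, 3.14, 3.14].

## Interface

Orientations are given as a unit quaternion [x, y, z, w].
In Python, from workcell import manip, viewer, finder gives the robot as it stands.
- The arm moves only by the tool arm_command, never from a script. Its argument "plan" is a list of rows, each an object with "dp": the shift along the tool's x, y, z in mm, a list of three; "spin": the turn about the tool's z in rad. A call has 1 to 5 rows; each row shifts and turns the commanded pose from where the row before left it, along the tool's axes as they then stand; what a row does not reach is not made up. A row lasts 1/10 s, in which the tool goes at most 50 mm and 8.59 degrees, less where a joint would pass 70% of its speed; a pose out of reach is approached as far as the arm can. A call is refused whole if a number of a shift passes 50 or a number of a turn 0.15, either way. A call with a gripper value outside its range is refused whole. "grip" is the closure, from -1 (fully open) to 1 (shut), set as the call begins (left out, the last holds). The fingers move at their own pace and stop on an object; "newtons" is the grip in N (left out, the last holds). Time passes only in rows, so rows that do not move let the fingers close. It gives the time, the measured TCP pose, the force, the opening and the grip force at its end, in the units of the state.
- manip.get_obs(): the state, without advancing time (a new reading comes with each control period).
- viewer.camera(name): name is "scene" or "side" or "wrist"; returns the picture (384x512x3 uint8, blue, green, red); there is no depth.
- viewer.camera_params(name): a dict with "vertical_fov" (degrees; the focal length in pixels is half the picture's height over the tangent of half this angle, whatever the lens; pixels are square), "cx", "cy" (the principal point, pixels), "R" (3x3) and "t" (3): a world point X has camera coordinates R X + t; the wrist camera has in their place "T_tool_cam" (4x4, takes a point from camera to tool coordinates, whose origin is the TCP and whose axes are the flange's). Camera axes: x right, y down, z forward; pixel columns grow to the right and rows downward; lengths in m; the calibration is good to about 2 mm. The wrist camera is an equidistant fisheye: a pixel r from the principal point sees the ray r / f radians off the axis. A picture is of the moment at which its call begins: read the wrist's pose just before it. camera_params takes no time and is no camera call.
- manip.hand_in(): hands the job in; it is judged then, once.
Trained networks look in the newest picture that a camera, given by its name, has taken for a name from the list of things; names that differ only in an ending like _2 or _b are one class to them, and where a whole thing is asked for, a point or a joint stands for the part that bears it (a point fixed in the world has none). Each returns a list of dicts, best first, with "score" (0 to 1); they miss things now and then, are a little off and sometimes report something else, mostly with a low value. They report only what shows in the picture. A call takes as long as a camera call.
- finder.find_in(camera, thing): "position" ([x, y, z] in m, in world coordinates, good to about 4 mm: the middle of the surface that is visible of it).
The state is a dict: "clock": time; "joint_pos": joint angles; "joint_velocities": joint speeds; "tau": joint torques, N m; "position": TCP position; "ee_rot": TCP orientation; "ft_force": force on the tool from outside, world axes, zero at the start; "torque": the same for the moment, N m; "grip_width": opening from 0.0 (shut) to 1.0 (fully open); "grasp_force": force on a finger pad.
Only numpy, scipy, OpenCV 4.12 (cv2) and the standard library are available. Lean on these libraries where they do the work, as an engineer would, in place of code of your own. Each camera call takes 0.05 s, during which the arm holds its last target. There are 200 camera calls.

## Task

With the fingers only, grasping and lifting nothing, push the long brass lock cylinder along the press's channel until its far end is up against the stop under the guard. Then reach down through the window in the guard, without touching the guard, press the lever pad all the way down, hold it down for a full second, and come back out so that the lever springs up. Leave the padlock, the carton and the short steel lock cylinder beside the press where they are.

Things in the scene. Friction and masses are not known exactly. Their poses are not given: they have to be found in the camera images.
- press: Small bench press for pinning lock cylinders, fixed to the worktop; grey base plate 300 (x) x 130 (y) x 10 mm. Origin: centre of its underside, on the worktop; x runs along the channel towards the stop (away from the robot), y left, z up. The channel: two steel rails on the base, 7 mm high (tops 17 mm above the worktop), inner faces 37 mm apart, from x = -116 to +29 mm, open at the front.
- stop (a point): Point on the stop block's face at the far end of the channel, under the guard: press x = +30 mm, y = 0, 19 mm above the worktop. The cylinder's far end must come to rest against it.
- work_centre (a point): Centre, half-way up, of the long brass lock cylinder: loose, 80 mm long, 33 wide, 18 high, about 0.2 kg, lying lengthwise in the channel (top 28 mm above the worktop); its own y axis runs lengthwise. Starts 20 to 50 mm short of the stop. At the stop its centre is at press x = -10 mm; its near end face, the one to push, is then at x = -50 mm, still outside the guard.
- guard: Bare aluminium guard hood, fixed on the press (origin and axes as press); 122 mm wide, press x = 0 to 102 mm. Top plate 4 mm thick, sloping 12 degrees: 93 mm above the worktop at the front edge, 115 mm at the rear. Sides and front are sheet; the channel enters under the front apron's lower edge, 36 mm above the worktop. Must not be touched.
- window (a point): Centre of the rectangular opening in the guard's top plate, 104 mm above the worktop, at press x = +51 mm, y = 0. The opening is 70 mm along the slope (press x) and 86 mm across (press y); the lever pad lies straight below its centre.
- lever_pad (a point): Centre of the top of the black pad on the steel lever inside the guard; pad 26 (x) x 32 (y) mm, at press x = +50 mm, y = 0, 80 mm above the worktop when up, 24 mm below the window's centre. Moves 12 mm down when fully pressed. Moves with the lever.
- lever (a joint): Lever angle in rad: 0 up (at rest), 0.16 fully down at its hard stop. Hinged behind the guard, 75 mm behind the pad. Sprung: the pad begins to move at about 4.5 N and is fully down at about 8.5 N; it springs up when let go. It drives a ram down over the stop end of the channel.
- padlock_centre (a point): Brass padlock lying flat, loose bystander, 64 x 40 x 14 mm, on the worktop left of the press; the point is its centre.
- carton_centre (a point): Small carton, loose bystander, 40 x 60 x 28 mm, on the worktop left of the press; the point is its centre.
- spare_cylinder_centre (a point): Short steel lock cylinder, loose bystander, 33 x 63 x 18 mm, on the worktop right of the press; the point is its centre. Farther right stands the fixed key cutting machine, an obstacle on the way to the press: it fills x = 0.30 to 0.70, y = -0.31 to +0.11 m, its body up to 0.25 m and its lamp up to 0.37 m above the worktop; travel over it high.
- work: The same long brass lock cylinder (see work_centre); origin at the centre of its underside.

How it is judged:
By the outcome, as a careful person would: the job done as asked, in the order asked, and still so for the second after the job is handed in, with the robot touching nothing.
It also fails if it takes over 54 s, if anything falls off the work surface, if the arm or the gripper's body presses on something with over 40 N, if the wrist force passes 120 N, or if a joint passes its speed limit or range.

## Working session

There is one attempt and no reset: what is moved stays moved. The work goes in short steps, Python scripts to look and compute and a tool call to move; the robot and the scene stay as the last step left them, time stands still between calls to the robot, and variables do not carry over. Pictures are saved under pics/ and viewed, at most 10 in all, crops included, and the job is handed in when it is done.

Besides the shell and the picture viewer there is one more tool, called after "Request:" by a JSON object that holds its "api" and its "payload", one argument or row to a line. arm_command: Moves the arm, as the interface text tells. Its arguments: {"type":"object","properties":{"plan":{"type":"array","items":{"type":"object","properties":{"dp":{"type":"array","items":{"type":"number"}},"spin":{"type":"number"}}}},"grip":{"type":"number"},"newtons":{"type":"number"}},"required":["plan"]}

```bash
mkdir -p pics
python3 - <<'E'
from workcell import manip, viewer, finder
import cv2, numpy as np
o=manip.get_obs(); print({k:np.round(o[k],3) for k in ('clock','position','ee_rot','ft_force','grip_width')})
for c in ('scene','side'):
    cv2.imwrite(f'pics/{c}0.png',viewer.camera(c))
    p=viewer.camera_params(c); print(c,{k:np.round(v,3).tolist() for k,v in p.items()})
    for t in ('press','guard','window','lever_pad','work','spare_cylinder_centre','padlock_centre','carton_centre','stop'):
        try: print(t,[(np.round(d['position'],3).tolist(),round(d['score'],2)) for d in finder.find_in(c,t)[:2]])
        except Exception as e: print(t,e)
print(viewer.camera_params('wrist'))
E
cd pics; python3 -c "
import cv2,numpy as np
cv2.imwrite('both.png',cv2.resize(np.hstack([cv2.imread('scene0.png'),cv2.imread('side0.png')]),(800,300)))"
```

```text
{'clock': np.float64(0.0), 'position': array([ 0.151, -0.606,  0.404]), 'ee_rot': array([ 0.993,  0.122, -0.   , -0.001]), 'ft_force': array([-0.172, -0.425, -0.393]), 'grip_width': np.float64(0.998)}
scene {'vertical_fov': 52.306, 'cx': 256.376, 'cy': 191.048, 'R': [[0.847, -0.532, -0.006], [-0.301, -0.47, -0.83], [0.438, 0.704, -0.558]], 't': [-0.234, 0.391, 0.412]}
press [([0.51, 0.269, 0.016], 0.94)]
guard [([0.533, 0.281, 0.084], 0.59)]
window [([0.535, 0.282, 0.08], 0.64)]
lever_pad [([0.584, 0.318, 0.079], 0.5)]
work [([0.476, 0.276, 0.022], 0.69)]
spare_cylinder_centre []
padlock_centre [([0.41, 0.376, 0.012], 0.83)]
carton_centre [([0.515, 0.421, 0.024], 0.8)]
stop [([0.506, 0.267, 0.015], 0.57)]
side {'vertical_fov': 49.904, 'cx': 257.418, 'cy': 186.905, 'R': [[-0.979, -0.204, -0.022], [-0.116, 0.638, -0.761], [0.17, -0.742, -0.648]], 't': [0.586, -0.098, 1.105]}
press [([0.471, 0.28, 0.02], 0.69), ([0.54, 0.328, 0.022], 0.57)]
guard [([0.563, 0.353, 0.086], 0.79), ([0.413, 0.386, 0.016], 0.26)]
window [([0.555, 0.347, 0.092], 0.79), ([0.559, 0.31, 0.079], 0.42)]
lever_pad [([0.56, 0.308, 0.076], 0.58)]
work [([0.468, 0.285, 0.024], 0.85), ([0.556, 0.346, 0.092], 0.38)]
spare_cylinder_centre []
padlock_centre [([0.416, 0.389, 0.018], 0.62)]
carton_centre [([0.516, 0.438, 0.029], 0.71)]
stop [([0.538, 0.328, 0.019], 0.87), ([0.518, 0.437, 0.028], 0.71)]
{'vertical_fov': 65.70646984690485, 'cx': 252.2795822051313, 'cy': 190.9986325904743, 'T_tool_cam': array([[ 9.11269112e-04, -9.45924574e-01, -3.24385372e-01,
         8.45326679e-02],
       [ 9.99999422e-01,  1.04681422e-03, -2.43348544e-04,
         1.15123902e-04],
       [ 5.69760588e-04, -3.24384963e-01,  9.45924982e-01,
         3.04541687e-02],
       [ 0.00000000e+00,  0.00000000e+00,  0.00000000e+00,
         1.00000000e+00]])}
```

View pics/scene0.png

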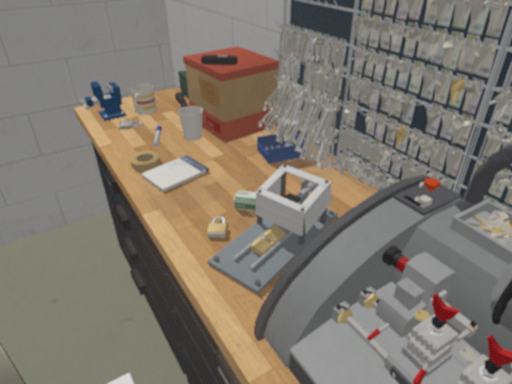

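View pics/side0.png

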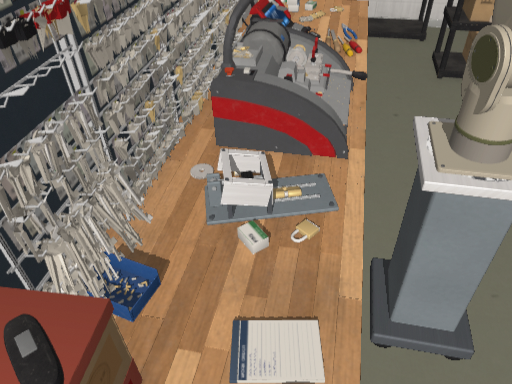

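The scene picture shows the press at about (275,240), with the guard at (293,200), the brass work at (268,238), the padlock at (217,228) and the carton at (245,200). The side picture shows the press at (270,198) and the guard at (245,178). I'll enlarge both to fit the press pose.

Run:
```python
import cv2,numpy as np
a=cv2.resize(cv2.imread('pics/scene0.png')[165:293,205:345],None,fx=4,fy=4,interpolation=cv2.INTER_CUBIC)
b=cv2.resize(cv2.imread('pics/side0.png')[142:257,195:345],None,fx=5,fy=5,interpolation=cv2.INTER_CUBIC)
cv2.imwrite('pics/sc.png',a);cv2.imwrite('pics/sd.png',b)
```

```text
(no output)
```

View pics/sc.png

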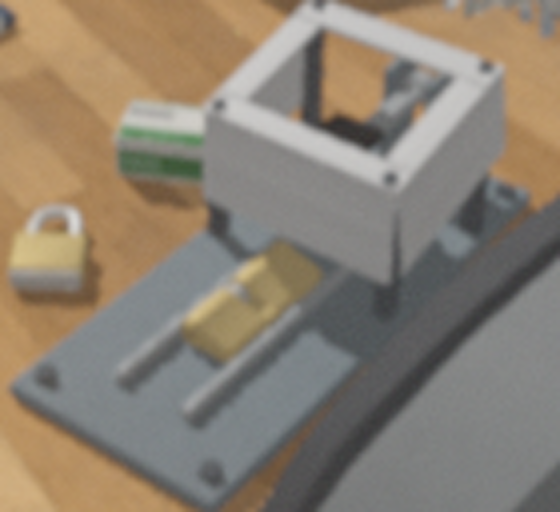

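View pics/sd.png

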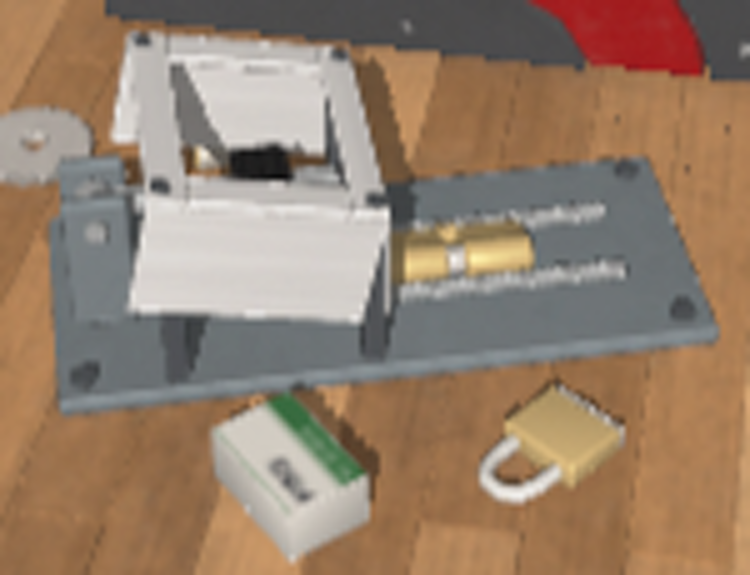

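The crops show the base plate corners, the guard's top corners, the brass work and the rails clearly. Next I'll fit the press pose to both views.

```bash
cat > h.py <<'E'
import numpy as np
from workcell import viewer
def proj(c,X):
    p=viewer.camera_params(c); f=192/np.tan(np.radians(p['vertical_fov']/2))
    q=np.asarray(X)@np.array(p['R']).T+p['t']; return f*q[...,:2]/q[...,2:]+[p['cx'],p['cy']]
def ray(c,uv,z):
    p=viewer.camera_params(c); f=192/np.tan(np.radians(p['vertical_fov']/2)); R=np.array(p['R'])
    d=R.T@np.r_[(np.array(uv)-[p['cx'],p['cy']])/f,1]; o=-R.T@p['t']; return o+d*(z-o[2])/d[2]
def P(q,m): # press->world
    c,s=np.cos(q[2]),np.sin(q[2]); m=np.atleast_2d(m)
    return np.c_[q[0]+c*m[:,0]-s*m[:,1],q[1]+s*m[:,0]+c*m[:,1],m[:,2]]
E
python3 - <<'E'
from h import *
from scipy.optimize import least_squares
M={'scene':[((-150,65,10),(12,388)),((-150,-65,10),(208,505)),((0,61,93),(208,105)),((0,-61,93),(395,185)),((102,61,115),(318,5)),((102,-61,115),(502,68))],
'side':[((-150,-65,10),(645,157)),((-150,65,10),(717,325)),((150,65,10),(62,402)),((0,-61,93),(355,48)),((0,61,93),(390,208)),((102,-61,115),(128,35)),((102,61,115),(137,195))]}
S={'scene':(4,205,165),'side':(5,195,142)}
px=lambda c,u:np.array(u)/S[c][0]+S[c][1:]
def res(q,cs=('scene','side')):
    return np.concatenate([(proj(c,P(q,np.array([m for m,_ in M[c]])/1000))-[px(c,u) for _,u in M[c]]).ravel() for c in cs])
for cs in (('scene',),('side',),('scene','side')):
    r=least_squares(res,[.51,.28,.3],args=(cs,),loss='soft_l1'); print(cs,r.x.round(4),np.round(r.fun,1))
q=r.x
for n,m in dict(stop=(30,0,19),win=(51,0,104)).items(): print(n,P(q,np.array(m)/1000))
for c,us in {'scene':[((185,322),.02),((222,360),.02),((203,335),.028)],'side':[((530,232),.028),((535,262),.02),((530,245),.028)]}.items():
  for u,z in us:
    w=ray(c,px(c,u),z)-[q[0],q[1],0]; cc,s=np.cos(q[2]),np.sin(q[2]); print(c,'work near end press xy',np.round([cc*w[0]+s*w[1],-s*w[0]+cc*w[1]],4))
E
```

```text
('scene',) [0.5127 0.29   0.3325] [-1.5 -2.5  0.8 -0.2 -1.6  0.8  0.6  2.7 -0.5 -2.4  1.5  0.1]
('side',) [0.5104 0.289  0.3361] [ 0.3 -1.3  0.4  0.4 -1.4 -0.7 -1.2 -0.   0.1  1.3 -0.2 -1.1  1.7  0.7]
('scene', 'side') [0.5111 0.2892 0.335 ] [-2.  -1.8  0.6  0.5 -2.1  1.3  0.3  3.2 -1.  -2.   1.1  0.4  0.1 -1.2
  0.1  0.4 -1.7 -0.7 -1.4 -0.  -0.2  1.3 -0.5 -1.1  1.3  0.7]
stop [[0.53943025 0.29902177 0.019     ]]
win [[0.5592627  0.30592643 0.104     ]]
scene work near end press xy [-0.0699  0.015 ]
scene work near end press xy [-0.0801 -0.0168]
scene work near end press xy [-0.0786 -0.0037]
side work near end press xy [-0.075   0.0075]
side work near end press xy [-0.0752  0.0197]
side work near end press xy [-0.0731  0.0166]
```

The fit gives press origin (0.511, 0.289) and yaw 0.335, with the work's near end at press x of about -75 mm. That means a push of about 25 mm. First I lift and travel high over the machine.

Request:
{"api": "arm_command", "payload": {
  "plan": [
    {"dp":[0,0,-50],"spin":-0.09},
    {"dp":[0,0,-50],"spin":0},
    {"dp":[0,0,-50],"spin":0},
    {"dp":[0,0,-50],"spin":0},
    {"dp":[30,-15,0],"spin":0}
  ],
  "grip": 1
}}

```text
clock: 1.5
position: [0.171, -0.5837, 0.6127]
ee_rot: [0.987, 0.163, 0.0, 0.006]
ft_force: [0.8, -0.3, 0.3]
grip_width: 0.145
grasp_force: 0.0
```

Request:
{"api": "arm_command", "payload": {
  "plan": [
    {"dp":[45,-22,0]},
    {"dp":[45,-22,0]},
    {"dp":[45,-22,0]},
    {"dp":[45,-22,0]},
    {"dp":[45,-22,0]}
  ]
}}

```text
invalid input at $.plan[0]: expected keys dp, spin
```

Request:
{"api": "arm_command", "payload": {
  "plan": [
    {"dp":[45,-22,0],"spin":0},
    {"dp":[45,-22,0],"spin":0},
    {"dp":[45,-22,0],"spin":0},
    {"dp":[45,-22,0],"spin":0},
    {"dp":[45,-22,0],"spin":0}
  ]
}}

```text
clock: 2.0
position: [0.3516, -0.4033, 0.605]
ee_rot: [0.986, 0.166, 0.0, 0.0]
ft_force: [0.9, -1.0, -0.3]
grip_width: 0.001
grasp_force: 0.0
```

Request:
{"api": "arm_command", "payload": {
  "plan": [
    {"dp":[45,-22,0],"spin":0},
    {"dp":[45,-22,0],"spin":0},
    {"dp":[45,-22,0],"spin":0},
    {"dp":[45,-22,0],"spin":0},
    {"dp":[20,-35,0],"spin":0}
  ]
}}

```text
clock: 2.5
position: [0.5014, -0.2218, 0.6033]
ee_rot: [0.986, 0.167, -0.0, -0.001]
ft_force: [0.7, -0.3, -0.9]
grip_width: 0.002
grasp_force: 0.0
```

Request:
{"api": "arm_command", "payload": {
  "plan": [
    {"dp":[8,-46,0],"spin":0},
    {"dp":[8,-46,0],"spin":0},
    {"dp":[8,-46,0],"spin":0},
    {"dp":[8,-46,0],"spin":0},
    {"dp":[8,-46,0],"spin":0}
  ]
}}

```text
clock: 3.0
position: [0.4606, 0.0087, 0.6049]
ee_rot: [0.986, 0.166, 0.0, 0.0]
ft_force: [0.7, -0.3, 0.4]
grip_width: -0.001
grasp_force: 0.0
```

Request:
{"api": "arm_command", "payload": {
  "plan": [
    {"dp":[8,-46,0],"spin":0},
    {"dp":[8,-46,0],"spin":0},
    {"dp":[8,-46,0],"spin":0},
    {"dp":[8,-46,0],"spin":0},
    {"dp":[0,0,0],"spin":0}
  ]
}}

```text
clock: 3.5
position: [0.4285, 0.1972, 0.6052]
ee_rot: [0.985, 0.171, 0.001, -0.001]
ft_force: [-0.6, -0.2, 0.7]
grip_width: 0.004
grasp_force: 0.0
```

Request:
{"api": "arm_command", "payload": {
  "plan": [
    {"dp":[4,-30,20],"spin":0},
    {"dp":[4,-30,30],"spin":0},
    {"dp":[0,0,40],"spin":0},
    {"dp":[0,0,30],"spin":0},
    {"dp":[0,0,0],"spin":0}
  ]
}}

```text
clock: 4.0
position: [0.4188, 0.2495, 0.4815]
ee_rot: [0.986, 0.166, -0.003, 0.001]
ft_force: [0.4, -0.7, 1.0]
grip_width: 0.004
grasp_force: 0.0
```

Run:
```python
from workcell import manip, viewer, finder
import cv2, numpy as np
o=manip.get_obs(); print(np.round(o['position'],4),np.round(o['ee_rot'],4),o['clock'],np.round(o['joint_pos'],2))
cv2.imwrite('pics/w1.png',viewer.camera('wrist')); np.savez('w1.npz',p=o['position'],q=o['ee_rot'])
for t in ('press','guard','lever_pad','work','spare_cylinder_centre'):
    print(t,[(np.round(d['position'],3).tolist(),round(d['score'],2)) for d in finder.find_in('wrist',t)[:2]])
```

```text
[0.4188 0.2495 0.4815] [ 9.861e-01  1.661e-01 -2.600e-03  9.000e-04] 4.0 [ 0.26  0.06 -0.91  1.65  0.04  1.47 -1.89]
press [([0.513, 0.294, 0.01], 0.73)]
guard [([0.542, 0.299, 0.099], 0.6)]
lever_pad [([0.561, 0.31, 0.08], 0.66)]
work [([0.478, 0.285, 0.021], 0.56), ([0.544, 0.303, 0.104], 0.52)]
spare_cylinder_centre [([0.591, 0.203, 0.015], 0.86), ([0.416, 0.381, 0.018], 0.31)]
```

View pics/w1.png

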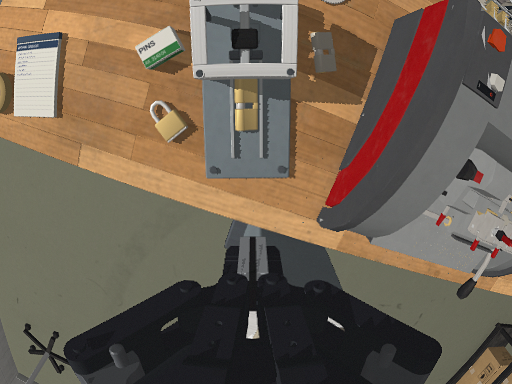

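The wrist view shows the press aligned with the tool. The base's front corners are at (207,177) and (291,178), the guard's front top corners at (192,76) and (297,76), the pad at (244,38), and the work's near end at row 131. The padlock, carton and spare cylinder sit well clear. I'll refine the press pose from this view.

```bash
cat >> h.py <<'E'
from scipy.spatial.transform import Rotation as Ro
def wray(pose,uv,z):
    p=viewer.camera_params('wrist'); f=192/np.tan(np.radians(p['vertical_fov']/2)); T=p['T_tool_cam']
    d=np.array(uv,float)-[p['cx'],p['cy']]; r=np.hypot(*d); a=r/f
    v=np.r_[d/r*np.sin(a),np.cos(a)]; R=Ro.from_quat(pose[1])
    o=pose[0]+R.apply(T[:3,3]); v=R.apply(T[:3,:3]@v); return o+v*(z-o[2])/v[2]
def inv(q,w):
    c,s=np.cos(q[2]),np.sin(q[2]); d=np.asarray(w)[:2]-q[:2]; return np.array([c*d[0]+s*d[1],-s*d[0]+c*d[1]])
E
python3 - <<'E'
from h import *
d=np.load('w1.npz'); pose=(d['p'],d['q']); q=np.array([.5111,.2892,.335])
for n,uv,z,m in [('baseL',(206,177),.010,(-150,65)),('baseR',(291,177),.010,(-150,-65)),('railL',(233,157),.017,(-116,20)),('railR',(262,157),.017,(-116,-20)),
 ('guardL',(192,77),.093,(0,61)),('guardR',(297,77),.093,(0,-61)),('pad',(244,38.5),.08,(50,0)),('winFL',(204,66),.0965,(17,43)),('winFR',(287,66),.0965,(17,-43)),('work near',(246,131),.024,None)]:
    w=wray(pose,uv,z); print(n,w.round(4),(inv(q,w)*1000).round(1),m)
E
```

```text
baseL [0.3515 0.3019 0.01  ] [-146.5   64.4] (-150, 65)
baseR [0.3949 0.1769 0.01  ] [-146.7  -67.8] (-150, -65)
railL [0.397  0.2719 0.017 ] [-113.4   21.1] (-116, 20)
railR [0.4112 0.231  0.017 ] [-113.5  -22.2] (-116, -20)
guardL [0.4929 0.3507 0.093 ] [ 3.  64.1] (0, 61)
guardR [0.533  0.2327 0.093 ] [  2.1 -60.6] (0, -61)
pad [0.558 0.308 0.08 ] [50.5  2.4] (50, 0)
winFL [0.5096 0.3404 0.0965] [15.4 48.8] (17, 43)
winFR [0.5409 0.2486 0.0965] [ 14.8 -48.1] (17, -43)
work near [0.4413 0.2664 0.024 ] [-73.4   1.4] None
```

Request:
{"api": "arm_command", "payload": {
  "plan": [
    {"dp":[-3,-5,40],"spin":0},
    {"dp":[0,0,45],"spin":0},
    {"dp":[0,0,45],"spin":0},
    {"dp":[0,0,45],"spin":0},
    {"dp":[0,0,25],"spin":0}
  ]
}}

```text
clock: 4.8
position: [0.4145, 0.2535, 0.2824]
ee_rot: [0.986, 0.166, -0.001, 0.0]
ft_force: [0.5, -0.4, 0.3]
grip_width: -0.0
grasp_force: 0.0
```

Request:
{"api": "arm_command", "payload": {
  "plan": [
    {"dp":[0,0,15],"spin":0},
    {"dp":[0,0,0],"spin":0},
    {"dp":[0,0,0],"spin":0}
  ]
}}

```text
clock: 5.1
position: [0.4154, 0.2545, 0.2711]
ee_rot: [0.986, 0.166, 0.001, -0.0]
ft_force: [-0.3, 0.0, 0.9]
grip_width: 0.003
grasp_force: 0.0
```

Request:
{"api": "arm_command", "payload": {
  "plan": [
    {"dp":[0,-1,30],"spin":0},
    {"dp":[0,0,25],"spin":0},
    {"dp":[0,0,15],"spin":0},
    {"dp":[0,0,7],"spin":0},
    {"dp":[0,0,0],"spin":0}
  ]
}}

```text
clock: 5.6
position: [0.4147, 0.2552, 0.193]
ee_rot: [0.986, 0.166, 0.0, -0.0]
ft_force: [0.4, -0.0, 0.6]
grip_width: 0.001
grasp_force: 0.0
```

Run:
```python
from workcell import manip, viewer, finder
import cv2, numpy as np
o=manip.get_obs(); print(np.round(o['position'],4),np.round(o['ft_force'],2),o['clock'])
w=viewer.camera('wrist'); s=viewer.camera('side')
s=cv2.resize(s[130:258,195:366],(512,384),interpolation=cv2.INTER_CUBIC)
cv2.imwrite('pics/w2.png',cv2.resize(np.hstack([w,s]),(800,300)))
```

```text
[0.4147 0.2552 0.193 ] [ 0.44 -0.04  0.63] 5.6
```

View pics/w2.png

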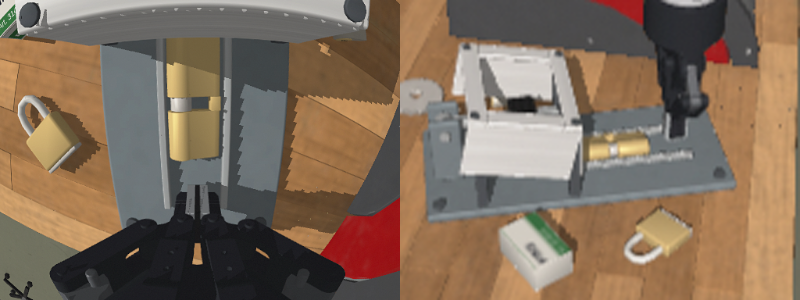

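The fingers are shut and centred behind the cylinder, clear of the rails, with the guard well ahead. Pushing along +x now.

Request:
{"api": "arm_command", "payload": {
  "plan": [
    {"dp":[8,0,0],"spin":0},
    {"dp":[7,0,0],"spin":0},
    {"dp":[4,0,0],"spin":0},
    {"dp":[4,0,0],"spin":0},
    {"dp":[4,0,0],"spin":0}
  ]
}}

```text
clock: 6.2
position: [0.4399, 0.264, 0.1926]
ee_rot: [0.986, 0.166, -0.001, 0.0]
ft_force: [-3.7, -0.8, 3.3]
grip_width: 0.001
grasp_force: 1.9
```

Request:
{"api": "arm_command", "payload": {
  "plan": [
    {"dp":[3,0,0],"spin":0},
    {"dp":[3,0,0],"spin":0},
    {"dp":[3,0,0],"spin":0},
    {"dp":[2,0,0],"spin":0}
  ]
}}

```text
clock: 6.6
position: [0.4506, 0.2675, 0.1926]
ee_rot: [0.986, 0.166, 0.0, -0.0]
ft_force: [-1.6, -1.7, 2.6]
grip_width: 0.001
grasp_force: 1.4
```

Request:
{"api": "arm_command", "payload": {
  "plan": [
    {"dp":[2,0,0],"spin":0},
    {"dp":[2,0,0],"spin":0},
    {"dp":[0,0,0],"spin":0}
  ]
}}

```text
clock: 6.9
position: [0.4543, 0.2688, 0.1926]
ee_rot: [0.986, 0.166, -0.0, 0.0]
ft_force: [-2.5, -0.7, 0.8]
grip_width: 0.001
grasp_force: 1.2
```

Request:
{"api": "arm_command", "payload": {
  "plan": [
    {"dp":[1,0,0],"spin":0},
    {"dp":[1,0,0],"spin":0},
    {"dp":[0,0,0],"spin":0}
  ]
}}

```text
clock: 7.2
position: [0.4549, 0.2692, 0.1924]
ee_rot: [0.986, 0.166, -0.002, 0.001]
ft_force: [-9.6, -4.6, 8.9]
grip_width: -0.001
grasp_force: 5.4
```

Request:
{"api": "arm_command", "payload": {
  "plan": [
    {"dp":[1,0,0],"spin":0},
    {"dp":[0,0,0],"spin":0}
  ]
}}

```text
clock: 7.4
position: [0.4553, 0.2694, 0.1922]
ee_rot: [0.986, 0.166, -0.002, 0.001]
ft_force: [-14.2, -6.1, 11.9]
grip_width: 0.0
grasp_force: 7.6
```

Request:
{"api": "arm_command", "payload": {
  "plan": [
    {"dp":[-5,0,0],"spin":0},
    {"dp":[-20,0,0],"spin":0},
    {"dp":[-20,0,0],"spin":0},
    {"dp":[0,0,-10],"spin":0},
    {"dp":[0,0,0],"spin":0}
  ]
}}

```text
clock: 7.9
position: [0.4153, 0.2553, 0.2041]
ee_rot: [0.986, 0.166, 0.002, -0.0]
ft_force: [0.2, 0.1, 0.4]
grip_width: 0.004
grasp_force: 0.0
```

Run:
```python
from workcell import manip, viewer, finder
import cv2, numpy as np
o=manip.get_obs(); print(np.round(o['position'],4),np.round(o['ee_rot'],4),np.round(o['ft_force'],2),o['clock'])
w=viewer.camera('wrist'); np.savez('w3.npz',p=o['position'],q=o['ee_rot'])
cv2.imwrite('pics/w3.png',w)
```

```text
[0.4153 0.2553 0.2041] [ 9.861e-01  1.661e-01  1.600e-03 -2.000e-04] [0.2  0.1  0.37] 7.9
```

View pics/w3.png

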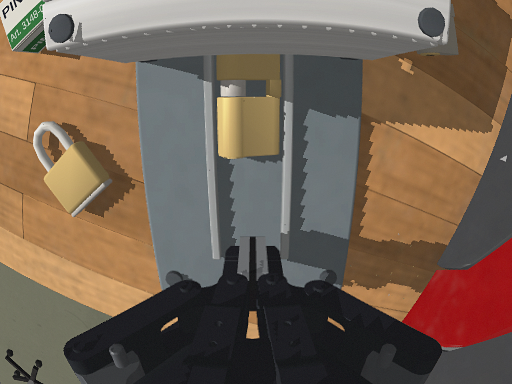

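The cylinder's near end is now at (249,157). It has moved in and stays square between the rails. I rise and go over the window while checking the measurement.

Run:
```python
from h import *
d=np.load('w3.npz'); pose=(d['p'],d['q']); q=np.array([.513,.290,.335])
for n,uv,z in [('near',(249,157),.024),('railL',(217,257),.017),('railR',(284,257),.017),('railL mid',(211,130),.017),('railR mid',(287,130),.017)]:
    print(n,(inv(q,wray(pose,uv,z))*1000).round(1))
```

```text
near [-51.5   0.9]
railL [-115.3   21. ]
railR [-115.3  -20.3]
railL mid [-38.1  21.1]
railR mid [-38.2 -19.2]
```

Request:
{"api": "arm_command", "payload": {
  "plan": [
    {"dp":[0,0,-40],"spin":0},
    {"dp":[0,0,-50],"spin":0},
    {"dp":[0,0,-50],"spin":0},
    {"dp":[0,0,-10],"spin":0},
    {"dp":[0,0,0],"spin":0}
  ]
}}

```text
clock: 8.45
position: [0.4155, 0.2553, 0.3546]
ee_rot: [0.986, 0.166, 0.002, -0.0]
ft_force: [0.0, -0.6, -0.3]
grip_width: 0.002
grasp_force: 0.0
```

Request:
{"api": "arm_command", "payload": {
  "plan": [
    {"dp":[40,0,0],"spin":0},
    {"dp":[40,0,0],"spin":0},
    {"dp":[40,0,0],"spin":0},
    {"dp":[30,0,0],"spin":0},
    {"dp":[0,0,0],"spin":0}
  ]
}}

```text
clock: 8.95
position: [0.559, 0.3041, 0.3486]
ee_rot: [0.986, 0.165, -0.002, -0.0]
ft_force: [-0.5, -0.7, -0.6]
grip_width: 0.0
grasp_force: 0.0
```

Request:
{"api": "arm_command", "payload": {
  "plan": [
    {"dp":[0,0,0],"spin":0},
    {"dp":[0,0,0],"spin":0}
  ]
}}

```text
clock: 9.15
position: [0.5554, 0.3043, 0.3515]
ee_rot: [0.986, 0.167, -0.001, 0.0]
ft_force: [-0.0, 0.8, -0.1]
grip_width: -0.0
grasp_force: 0.0
```

Request:
{"api": "arm_command", "payload": {
  "plan": [
    {"dp":[5,-1,0],"spin":0},
    {"dp":[0,0,25],"spin":0},
    {"dp":[0,0,25],"spin":0},
    {"dp":[0,0,0],"spin":0},
    {"dp":[0,0,0],"spin":0}
  ]
}}

```text
clock: 9.65
position: [0.5605, 0.3067, 0.3033]
ee_rot: [0.986, 0.166, 0.0, 0.0]
ft_force: [0.4, -0.1, 0.2]
grip_width: -0.0
grasp_force: 0.0
```

Run:
```python
from h import *
from workcell import manip
import cv2
o=manip.get_obs(); print(np.round(o['position'],4),np.round(o['ee_rot'],4),np.round(o['ft_force'],2),o['clock'],(inv(np.array([.513,.290,.335]),o['position'])*1000).round(1))
w=viewer.camera('wrist'); s=viewer.camera('side')
s=cv2.resize(s[110:238,185:356],(512,384),interpolation=cv2.INTER_CUBIC)
cv2.imwrite('pics/w4.png',cv2.resize(np.hstack([w,s]),(800,300)))
```

```text
[0.5605 0.3067 0.3033] [9.861e-01 1.662e-01 1.000e-04 1.000e-04] [ 0.4  -0.08  0.2 ] 9.65 [50.4  0.2]
```

View pics/w4.png

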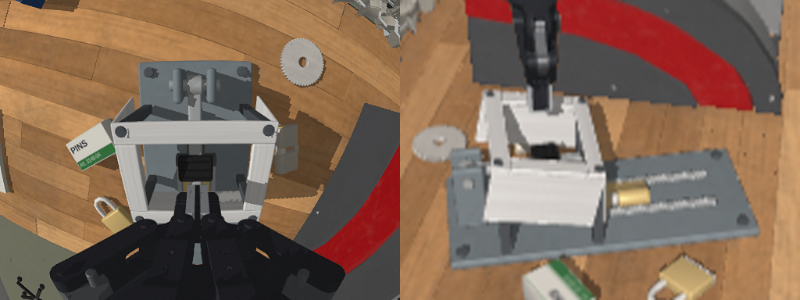

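Fingertips are centred over the window in both views, with the black pad straight below. Descending.

Request:
{"api": "arm_command", "payload": {
  "plan": [
    {"dp":[0,0,15],"spin":0},
    {"dp":[0,0,15],"spin":0},
    {"dp":[0,0,10],"spin":0},
    {"dp":[0,0,4],"spin":0},
    {"dp":[0,0,0],"spin":0}
  ]
}}

```text
clock: 10.25
position: [0.5604, 0.3066, 0.2577]
ee_rot: [0.986, 0.166, -0.001, 0.0]
ft_force: [-0.0, 0.5, -0.1]
grip_width: 0.002
grasp_force: 0.0
```

Request:
{"api": "arm_command", "payload": {
  "plan": [
    {"dp":[0,0,3],"spin":0},
    {"dp":[0,0,3],"spin":0},
    {"dp":[0,0,3],"spin":0},
    {"dp":[0,0,0],"spin":0}
  ]
}}

```text
clock: 10.65
position: [0.5604, 0.3069, 0.2501]
ee_rot: [0.986, 0.166, 0.0, 0.0]
ft_force: [-3.3, -2.7, 6.9]
grip_width: 0.001
grasp_force: 3.5
```

Request:
{"api": "arm_command", "payload": {
  "plan": [
    {"dp":[0,0,3],"spin":0},
    {"dp":[0,0,3],"spin":0},
    {"dp":[0,0,2],"spin":0},
    {"dp":[0,0,0],"spin":0}
  ]
}}

```text
clock: 11.05
position: [0.5601, 0.307, 0.2428]
ee_rot: [0.986, 0.166, -0.0, 0.0]
ft_force: [-6.6, -3.4, 10.5]
grip_width: -0.001
grasp_force: 5.9
```

Request:
{"api": "arm_command", "payload": {
  "plan": [
    {"dp":[0,0,1],"spin":0},
    {"dp":[0,0,1],"spin":0},
    {"dp":[0,0,0],"spin":0}
  ]
}}

```text
clock: 11.35
position: [0.5601, 0.3071, 0.2423]
ee_rot: [0.986, 0.166, 0.0, 0.001]
ft_force: [-11.7, -7.5, 24.5]
grip_width: 0.002
grasp_force: 13.3
```

The force jumps from 10 to 24 N in half a millimetre, and the tip is about 11-12 mm below the pad's rest height. That is the hard stop, so I hold.

Request:
{"api": "arm_command", "payload": {
  "plan": [
    {"dp":[0,0,0],"spin":0},
    {"dp":[0,0,0],"spin":0},
    {"dp":[0,0,0],"spin":0},
    {"dp":[0,0,0],"spin":0},
    {"dp":[0,0,0],"spin":0}
  ]
}}

```text
clock: 11.85
position: [0.5601, 0.3071, 0.2423]
ee_rot: [0.986, 0.166, 0.0, 0.001]
ft_force: [-12.1, -7.2, 23.9]
grip_width: -0.002
grasp_force: 13.3
```

Request:
{"api": "arm_command", "payload": {
  "plan": [
    {"dp":[0,0,0],"spin":0},
    {"dp":[0,0,0],"spin":0},
    {"dp":[0,0,0],"spin":0},
    {"dp":[0,0,0],"spin":0},
    {"dp":[0,0,0],"spin":0}
  ]
}}

```text
clock: 12.35
position: [0.5601, 0.3071, 0.2423]
ee_rot: [0.986, 0.166, 0.0, 0.001]
ft_force: [-11.5, -7.9, 24.4]
grip_width: 0.003
grasp_force: 13.3
```

Request:
{"api": "arm_command", "payload": {
  "plan": [
    {"dp":[0,0,0],"spin":0},
    {"dp":[0,0,0],"spin":0},
    {"dp":[0,0,0],"spin":0},
    {"dp":[0,0,0],"spin":0},
    {"dp":[0,0,0],"spin":0}
  ]
}}

```text
clock: 12.85
position: [0.5601, 0.3071, 0.2423]
ee_rot: [0.986, 0.166, 0.0, 0.001]
ft_force: [-12.2, -6.9, 24.4]
grip_width: -0.002
grasp_force: 13.3
```

Run:
```python
from h import *
from workcell import manip
import cv2
w=viewer.camera('wrist'); s=viewer.camera('side')
s=cv2.resize(s[110:238,185:356],(512,384),interpolation=cv2.INTER_CUBIC)
cv2.imwrite('pics/w5.png',cv2.resize(np.hstack([w,s]),(800,300)))
```

```text
(no output)
```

View pics/w5.png

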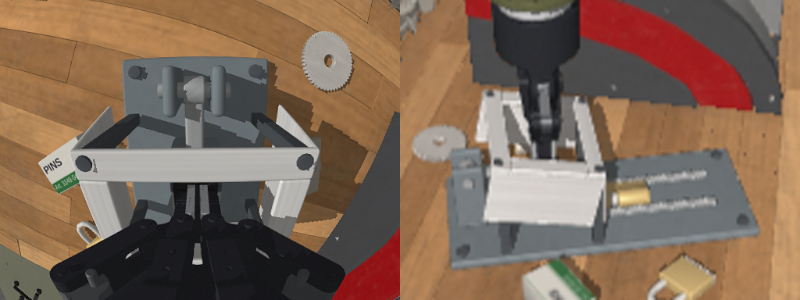

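The fingers are inside the window with the knuckles above the guard plate, and the hold lasted over 1.6 s. Coming straight up.

Request:
{"api": "arm_command", "payload": {
  "plan": [
    {"dp":[0,0,-5],"spin":0},
    {"dp":[0,0,-10],"spin":0},
    {"dp":[0,0,-15],"spin":0},
    {"dp":[0,0,-30],"spin":0},
    {"dp":[0,0,-40],"spin":0}
  ]
}}

```text
clock: 13.45
position: [0.5602, 0.3063, 0.3398]
ee_rot: [0.986, 0.166, -0.001, 0.0]
ft_force: [0.7, 0.0, -0.6]
grip_width: 0.0
grasp_force: 0.0
```

Request:
{"api": "arm_command", "payload": {
  "plan": [
    {"dp":[0,0,-40],"spin":0},
    {"dp":[0,0,-40],"spin":0},
    {"dp":[-45,0,-20],"spin":0},
    {"dp":[-45,0,0],"spin":0},
    {"dp":[0,0,0],"spin":0}
  ]
}}

```text
clock: 13.95
position: [0.4705, 0.2777, 0.4404]
ee_rot: [0.986, 0.168, 0.0, 0.002]
ft_force: [0.1, 0.7, -0.1]
grip_width: -0.004
grasp_force: 0.0
```

Run:
```python
from h import *
from workcell import manip,finder
import cv2
o=manip.get_obs(); print(np.round(o['position'],4),np.round(o['ft_force'],2),o['clock'])
w=viewer.camera('wrist'); s=viewer.camera('side'); q=np.array([.513,.290,.335])
print([(t,np.round(d['position'],3),round(d['score'],2)) for t in ('lever_pad','work','padlock_centre','carton_centre','spare_cylinder_centre') for d in finder.find_in('wrist',t)[:1]])
s=cv2.resize(s[142:257,195:345],(512,384),interpolation=cv2.INTER_CUBIC)
cv2.imwrite('pics/w6.png',cv2.resize(np.hstack([w,s]),(800,300)))
```

```text
[0.4705 0.2777 0.4404] [ 0.06  0.69 -0.09] 13.95
[('lever_pad', array([0.562, 0.312, 0.078]), 0.93), ('work', array([0.486, 0.288, 0.026]), 0.69), ('padlock_centre', array([0.416, 0.381, 0.019]), 0.72), ('carton_centre', array([0.521, 0.423, 0.027]), 0.83), ('spare_cylinder_centre', array([0.588, 0.2  , 0.012]), 0.91)]
```

View pics/w6.png

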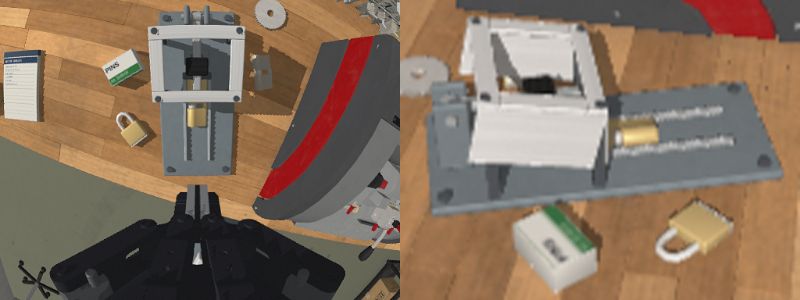

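The lever pad is back up at (197,67) and the work sits at the stop, with its near end at (197,125). The bystanders haven't moved and the arm is clear.

```bash
python3 -c "
from workcell import manip; print(manip.hand_in())"
```

```text
the job is handed in; nothing more can be done
None
```

The brass cylinder is pushed up against the stop, and the lever pad was pressed to its hard stop, held for over 1.5 s, and sprang back up. I saw no contact with the guard, the bystanders have not moved, and the job was handed in at about 14 s on the robot's clock.

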